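# Wake the TV corner with the press-in switches

## Robot

A 7-joint arm with a two-finger parallel gripper is mounted at the origin on the work surface. World frame = base frame: x ahead of the robot, y to its left, z up, the work surface at z = 0. Lengths are in m, angles in rad, forces in N, time in s.
With the tool pointing down it reaches from about 0.4 to 0.925 m from the base axis. Payload 4.1 kg.
Tool frame: the origin (TCP) lies at the very end of the fingers, on their centre line; the grasp point (between the pads) lies 19 mm behind it; z points along the fingers, y is the line along which they close (so a half turn about z gives the same grasp; the last joint's range is limited). The gripper opens to 85 mm and grips with 20 to 120 N. Pads are 22 mm wide; open, the fingers measure 114 mm over their backs; the gripper's body (76 mm by 85 mm) begins 54 mm behind the grasp point. The pads swing forward as they close: fully open they stand 13 mm farther back than shut.
Start: joints at [-1.38, 0.398, 0.045, 1.537, -0.019, 1.207, -0.051], TCP at [0.186, 0.623, 0.231] pointing down, gripper open.
Joint ranges: [-2.82, 2.82], [-0.49, 2.23], [-1.37, 1.46], [0, 2.46], [-1.36, 4.5], [0.23, 2], [-2.94, 2.94]. Speed limits (rad/s): [2.57, 2.57, 3.14, 3.14, 3.14, 3.14, 3.14].

## Interface

Orientations are given as a unit quaternion [x, y, z, w].
In Python, from cell import robot gives the robot as it stands. Calls block until the motion is done:
- robot.movep(position, orientation): joint-space move of the TCP to a pose.
- robot.line_to(position, speed=0.15, orientation=None): straight line of the TCP; orientation=None keeps the orientation; speed is the mean speed in m/s.
- robot.movej(angles): joint-space move.
- robot.grip(opening, squeeze=None): opening from 0.0 (shut) to 1.0 (fully open); squeeze is the grip in N (None keeps the last); returns when the fingers have stopped.
- robot.sleep(seconds).
- robot.solve_ik(position, orientation): joint angles nearest the present ones, or None.
- robot.sense(): the state.
- robot.get_image(name): name is "scene" or "top" or "wrist"; returns the picture (384x512x3 uint8, red, green, blue); there is no depth.
- robot.camera_model(name): a dict with "fov_y" (degrees; the focal length in pixels is half the picture's height over the tangent of half this angle, whatever the lens; pixels are square), "cx", "cy" (the principal point, pixels), "R" (3x3) and "t" (3): a world point X has camera coordinates R X + t; the wrist camera has in their place "tool_from_camera" (4x4, takes a point from camera to tool coordinates, whose origin is the TCP and whose axes are the flange's). Camera axes: x right, y down, z forward; pixel columns grow to the right and rows downward; lengths in m; the calibration is good to about 2 mm. The wrist camera is an equidistant fisheye: a pixel r from the principal point sees the ray r / f radians off the axis. A picture is of the moment at which its call begins: read the wrist's pose just before it. camera_model takes no time and is no camera call.
A pose or a line that the arm cannot do raises robot.MotionError and nothing moves.
- robot.sign_off(): hands the job in; it is judged then, once.
The state is a dict: "clock": time; "joints": joint angles; "dq": joint speeds; "effort": joint torques, N m; "position": TCP position; "ee_rot": TCP orientation; "ft_force": force on the tool from outside, world axes, zero at the start; "ft_torque": the same for the moment, N m; "opening": opening from 0.0 (shut) to 1.0 (fully open); "grasp_force": force on a finger pad.
Only numpy, scipy, OpenCV 4.12 (cv2) and the standard library are available. Lean on these libraries where they do the work, as an engineer would, in place of code of your own. Each camera call takes 0.05 s, during which the arm holds its last target. There are 200 camera calls.

## Task

Switch on the TV corner with the press-in switches on the TV stand: with a fingertip, gently press the round one (mains) fully in, then the oblong one (set-top box), then the square one (soundbar), so that all three stay in. Leave the plus-shaped switch (lamp) standing out, never lift or shove any switch, and leave the tin, remote, marble dish and ornament where they are.

Things in the scene. Friction and masses are not known exactly. Their poses are not given: they have to be found in the camera images.
- pad_round: press-in switch, round, 70 mm across, button 46 mm across; dark grey housing 18 mm high, loose on the stand, 0.2 to 0.4 kg; origin: centre of its underside, z up. Its white button of the same outline sits centred on top, its flat top 30 mm above the origin when out and 20 mm when fully in
- pad_oblong: press-in switch, oblong, 46 mm (its x) x 90 mm (its y), button 28 x 66 mm; dark grey housing 18 mm high, loose on the stand, 0.2 to 0.4 kg; origin: centre of its underside, z up. Its white button of the same outline sits centred on top, its flat top 30 mm above the origin when out and 20 mm when fully in
- pad_square: press-in switch, square, 64 x 64 mm, button 42 x 42 mm; dark grey housing 18 mm high, loose on the stand, 0.2 to 0.4 kg; origin: centre of its underside, z up. Its white button of the same outline sits centred on top, its flat top 30 mm above the origin when out and 20 mm when fully in
- pad_cross: press-in switch shaped like a plus sign, 76 mm over the arms, arms 36 mm wide, button 56 mm over its arms, arms 18 mm wide; dark grey housing 18 mm high, loose on the stand, 0.2 to 0.4 kg; origin: centre of its underside, z up. Its white button of the same outline sits centred on top, its flat top 30 mm above the origin when out and 20 mm when fully in; not to be pressed
- btn_round (a joint): how far the round switch's button is pressed down, in m: about 0 (up to 0.002) at first, standing out; 0.010 fully in. Moves straight down, takes about 3 N all the way, then meets a hard stop; stays where it is left (no spring back)
- btn_oblong (a joint): how far the oblong switch's button is pressed down, in m: about 0 (up to 0.002) at first, standing out; 0.010 fully in. Moves straight down, takes about 3 N all the way, then meets a hard stop; stays where it is left (no spring back)
- btn_square (a joint): how far the square switch's button is pressed down, in m: about 0 (up to 0.002) at first, standing out; 0.010 fully in. Moves straight down, takes about 3 N all the way, then meets a hard stop; stays where it is left (no spring back)
- btn_cross (a joint): how far the plus-shaped switch's button is pressed down, in m: about 0 (up to 0.002) at first, standing out; 0.010 fully in. Moves straight down, takes about 3 N all the way, then meets a hard stop; stays where it is left (no spring back)
- tin: lidded steel tin with a snap latch, 89 x 129 x 56 mm high (latch on its -x side); loose; origin: centre of underside; to be left alone
- remote: blue plastic remote lying flat, 46 mm (x) x 160 mm (y) x 18 mm high; loose; origin: centre of underside; to be left alone
- dish: green glass dish of marbles, 104 mm across the rim, 30 mm high; loose; origin: centre of underside; to be left alone
- ornament: silver ceramic ornament shaped like a gourd, 60 mm across, 90 mm high; loose; origin: centre of underside; to be left alone
Not all that is in view belongs to the job. What is shaped like the pad_round but orange or purple is not meant.

How it is judged:
On the way, in this order (a step that is already met when the one before it is completed fails the run):
1. the round switch is pressed in (value of joint btn_round above 0.007 m and value of joint each of btn_oblong, btn_square, btn_cross below 0.004 m), for 0.2 s.
2. the oblong switch is pressed in (value of joint btn_oblong above 0.007 m and value of joint each of btn_square, btn_cross below 0.004 m), for 0.2 s.
3. the square switch is pressed in (value of joint btn_square above 0.007 m and value of joint btn_cross below 0.004 m), for 0.2 s.
At the end, for the whole second after the job is handed in: the round, oblong and square buttons are each in by more than 7 of their 10 mm, the plus-shaped one by less than 4 mm; every switch lies flat, at rest, within 20 mm of where it began, and so do the tin, remote, dish and ornament (within 20 mm) (all of step 3 and value of joint each of btn_round, btn_oblong above 0.007 m and distance of each of pad_round, pad_oblong, pad_square, pad_cross, tin, remote, dish, ornament from where it was at the start of the episode below 0.02 m and angle between each of pad_round, pad_oblong, pad_square, pad_cross's own z axis and vertical below 0.1 rad and linear speed of each of pad_round, pad_oblong, pad_square, pad_cross below 0.01 m/s); the robot touches nothing.
It fails at once if a switch is pressed out of order: the oblong or square one (4 mm) before the round one is in, or the square one before the oblong one is in ((value of joint btn_round below 0.007 m and value of joint any of btn_oblong, btn_square above 0.004 m) or (value of joint btn_oblong below 0.007 m and value of joint btn_square above 0.004 m)).
It fails at once if the plus-shaped switch is pressed (4 mm) (value of joint btn_cross above 0.004 m).
It fails at once if a switch is pressed harder than 35 N (contact force between any of the arm, the fingers and pad_round above 35 N or contact force between any of the arm, the fingers and pad_oblong above 35 N or contact force between any of the arm, the fingers and pad_square above 35 N or contact force between any of the arm, the fingers and pad_cross above 35 N).
It fails at once if a switch is lifted 8 mm, tipped, or shoved more than 20 mm (height (world z) of any of pad_round, pad_oblong, pad_square, pad_cross above 0.008 m or angle between any of pad_round, pad_oblong, pad_square, pad_cross's own z axis and vertical above 0.2 rad or distance of any of pad_round, pad_oblong, pad_square, pad_cross from where it was at the start of the episode above 0.02 m).
It fails at once if the tin, remote, dish or ornament is moved more than 20 mm or tipped (distance of any of tin, remote, dish, ornament from where it was at the start of the episode above 0.02 m or angle between any of tin, remote, dish, ornament's own z axis and vertical above 0.3 rad).
It also fails if it takes over 42 s, if anything falls off the work surface, if the arm or the gripper's body presses on something with over 40 N, if the wrist force passes 120 N, or if a joint passes its speed limit or range.

## Working session

There is one attempt and no reset: what is moved stays moved. The work goes in short steps, each a Python script; the robot and the scene stay as the last script left them, time stands still between calls to the robot, and variables do not carry over. Pictures are saved under pics/ and viewed, at most 10 in all, crops included, and the job is handed in when it is done.

```bash
mkdir -p pics; python3 - <<'E'
from cell import robot
import cv2,numpy as np
for n in("top","scene"):
    im=robot.get_image(n); cv2.imwrite(f"pics/{n}0.png",im[:,:,::-1])
    m=robot.camera_model(n); print(n,m)
s=robot.sense(); print(s["clock"],s["position"],s["ee_rot"],s["ft_force"])
a=cv2.imread("pics/top0.png");cv2.imwrite("pics/top0b.png",cv2.resize(a,(800,600),interpolation=cv2.INTER_CUBIC))
E
```

```text
top {'fov_y': 57.11904530906825, 'cx': 255.9411028345791, 'cy': 191.91854924684472, 'R': array([[ 0.01352953, -0.9997917 , -0.01528128],
       [-0.98721611, -0.01092894, -0.1590123 ],
       [ 0.15881217,  0.01723729, -0.98715833]]), 't': array([0.0504984 , 0.56940753, 0.81469314])}
scene {'fov_y': 57.27223319076279, 'cx': 254.7447758615037, 'cy': 191.68853890876812, 'R': array([[ 0.22739236,  0.97376876,  0.00819205],
       [ 0.62009931, -0.13830763, -0.77223562],
       [-0.7508459 ,  0.18068037, -0.63528343]]), 't': array([-0.19661157, -0.2978866 ,  1.17038299])}
0.1 [0.18556709 0.62236075 0.23036303] [ 1.44355792e-01  9.89525448e-01 -8.88045392e-04 -6.66188536e-05] [ 0.44711583  0.22050388 -0.59435056]
```

View pics/top0b.png

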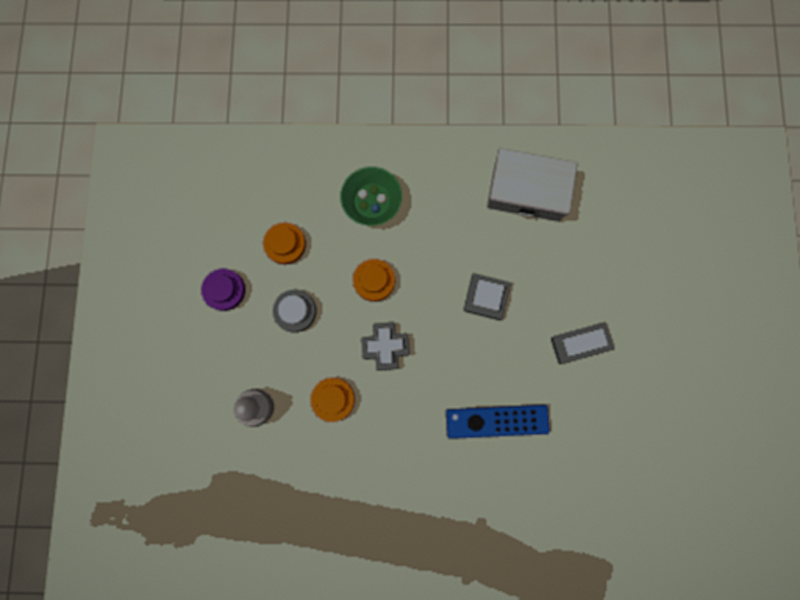

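View pics/scene0.png

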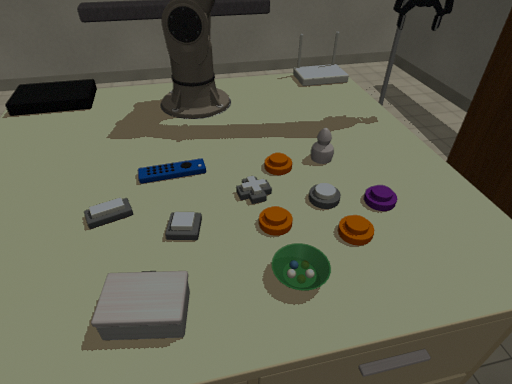

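The top view (800 px scale) shows the round switch at (294,310), the oblong at (583,343), the square at (488,296) and the cross at (385,346). The scene view agrees, with the grey and white switches at (324,193), (109,211), (184,223) and (254,188). I'll locate the button tops next.

```bash
cat >h.py <<'E'
import cv2,numpy as np
def ray(m,u,v):
    f=192/np.tan(np.radians(m["fov_y"]/2)); d=np.array([(u-m["cx"])/f,(v-m["cy"])/f,1])
    R=np.array(m["R"]);return -R.T@np.array(m["t"]),R.T@d
def plane(m,u,v,z):
    c,d=ray(m,u,v); return c+d*(z-c[2])/d[2]
def button(im,u,v,r=22):
    """centroid + min-area rect of the white button near (u,v)"""
    u,v=int(u),int(v); p=im[v-r:v+r,u-r:u+r].astype(float)
    b=p[:,:,2]                                # blue channel: button high, housing/table lower
    mask=((p.min(2)>115)&(p[:,:,2]>=p[:,:,0]-3)).astype(np.uint8)
    n,l,s,c=cv2.connectedComponentsWithStats(mask)
    if n<2: return None
    k=1+np.argmin([np.hypot(*(c[i]-r)) if s[i,4]>15 else 1e9 for i in range(1,n)])
    pts=np.argwhere(l==k)[:,::-1]+[u-r,v-r]
    return c[k]+[u-r,v-r],s[k,4],cv2.minAreaRect(pts.astype(np.float32))
E
python3 - <<'E'
from cell import robot
from h import *
for n,cs in(("top",dict(round=(188,198),oblong=(373,219),square=(312,189),cross=(246,221))),("scene",dict(round=(324,190),oblong=(109,210),square=(184,220),cross=(254,185)))):
    im=cv2.imread(f"pics/{n}0.png")[:,:,::-1]; m=robot.camera_model(n)
    for k,(u,v) in cs.items():
        b=button(im,u,v)
        print(n,k,im[v,u],im[v-20,u-20], b and (b[0].round(1),b[1],np.round(b[2][1],1),round(b[2][2]),plane(m,*b[0],.03).round(4)))
E
```

```text
top round [131 135 142] [131 136 119] (array([186.5, 197.5]), np.int32(228), array([16.4, 16.4]), 72, array([0.5553, 0.2303, 0.03  ]))
top oblong [130 135 141] [131 135 119] (array([374.3, 218.7]), np.int32(264), array([10.3, 25.5]), 74, array([ 0.5083, -0.2322,  0.03  ]))
top square [132 137 143] [131 136 119] (array([312.2, 188.4]), np.int32(244), array([15.5, 15.3]), 14, array([ 0.5816, -0.0818,  0.03  ]))
top cross [131 135 141] [132 137 120] (array([246. , 220.7]), np.int32(224), array([17.7, 18.4]), 41, array([0.4996, 0.0811, 0.03  ]))
scene round [129 134 137] [130 135 109] (array([325.3, 188.7]), np.int32(196), array([12., 19.]), 90, array([0.5586, 0.2306, 0.03  ]))
scene oblong [83 81 73] [130 134 109] (array([105.8, 205.6]), np.int32(259), array([ 7.7, 33.6]), 72, array([ 0.5118, -0.2333,  0.03  ]))
scene square [129 133 136] [128 133 108] (array([182.4, 218.6]), np.int32(283), array([13., 22.]), 90, array([ 0.5854, -0.0822,  0.03  ]))
scene cross [128 132 136] [130 135 109] (array([253.4, 182.8]), np.int32(173), array([21.7, 13.1]), 17, array([0.5037, 0.0809, 0.03  ]))
```

```bash
cat >>h.py <<'E'
from scipy.spatial.transform import Rotation as Ro
def q(yaw): return (Ro.from_euler("z",yaw,degrees=True)*Ro.from_quat([0,1,0,0])).as_quat()
def press(robot,x,y,zmin=.0185,stop=9):
    robot.line_to([x,y,.036],speed=.08); robot.sleep(.3)
    f0=robot.sense()["ft_force"][2]; z=.036; log=[]
    while z>zmin:
        z-=.001 if z>.0225 else .0005
        robot.line_to([x,y,z],speed=.02)
        s=robot.sense(); f=s["ft_force"][2]-f0; log.append((round(s["position"][2]*1e3,1),round(f,1)))
        if abs(f)>stop: break
    robot.sleep(.3); robot.line_to([x,y,.08],speed=.12)
    print(log,robot.sense()["clock"])
E
python3 - <<'E'
from cell import robot
from h import *
robot.grip(0.0)
robot.movep([.557,.2305,.16],q(0)); robot.line_to([.557,.2305,.06],speed=.15)
s=robot.sense(); print(s["clock"],s["position"])
cv2.imwrite("pics/w1.png",robot.get_image("wrist")[:,:,::-1]); cv2.imwrite("pics/s1.png",robot.get_image("scene")[:,:,::-1])
E
```

```text
3.65 [0.55773877 0.23093032 0.06076696]
```

View pics/w1.png

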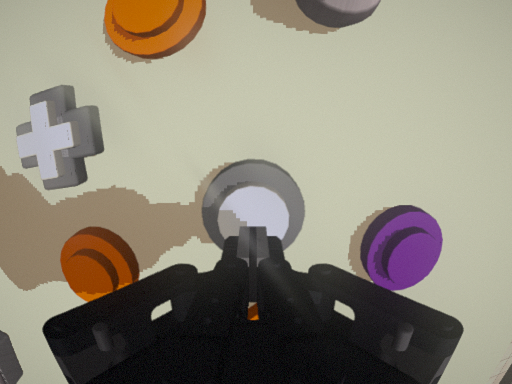

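View pics/s1.png

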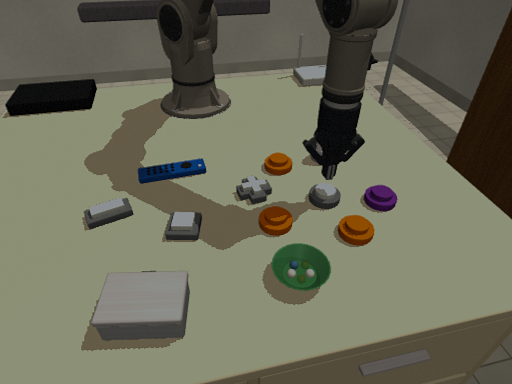

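In the wrist view the shut fingertip at (253,235) is laterally centred on the round button, whose centre is near (253,215). The scene view shows the tip at (330,177), just above that button. I'll press now.

```bash
python3 - <<'E'
from cell import robot
from h import *
press(robot,.557,.2305)
cv2.imwrite("pics/w2.png",robot.get_image("wrist")[:,:,::-1])
E
```

```text
[(np.float64(35.0), np.float64(0.4)), (np.float64(33.9), np.float64(1.2)), (np.float64(32.9), np.float64(0.7)), (np.float64(31.9), np.float64(0.4)), (np.float64(30.9), np.float64(1.1)), (np.float64(29.9), np.float64(1.3)), (np.float64(29.1), np.float64(2.1)), (np.float64(28.1), np.float64(3.3)), (np.float64(27.0), np.float64(2.7)), (np.float64(25.9), np.float64(2.4)), (np.float64(24.9), np.float64(2.7)), (np.float64(23.9), np.float64(2.2)), (np.float64(22.9), np.float64(2.1)), (np.float64(21.9), np.float64(2.6)), (np.float64(21.5), np.float64(1.9)), (np.float64(21.0), np.float64(2.6)), (np.float64(20.5), np.float64(2.9)), (np.float64(20.1), np.float64(4.7)), (np.float64(20.1), np.float64(7.6)), (np.float64(20.0), np.float64(10.6))] 10.4583
```

View pics/w2.png

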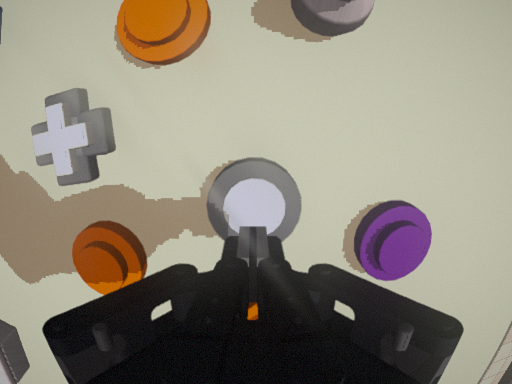

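The round button at (255,207) now sits nearly flush. The hard stop came at z = 20 mm with about 10 N, and the switch hasn't shifted. The oblong and square presses come next, at about 8 s each.

```bash
python3 - <<'E'
from cell import robot
from h import *
for x,y,w in((.510,-.2327,16),(.5835,-.082,-14)):
    p=robot.sense()["position"]; robot.line_to([p[0],p[1],.14],speed=.2)
    robot.movep([x,y,.14],q(w)); press(robot,x,y)
    s=robot.sense(); print(s["position"])
p=s["position"]; robot.line_to([p[0]-.05,p[1],.2],speed=.2)
cv2.imwrite("pics/s3.png",robot.get_image("scene")[:,:,::-1])
m=robot.camera_model("scene"); im=cv2.imread("pics/s3.png")[:,:,::-1]
print(robot.sense()["clock"])
E
```

```text
[(np.float64(34.9), np.float64(0.1)), (np.float64(33.9), np.float64(-0.2)), (np.float64(32.9), np.float64(-0.8)), (np.float64(31.9), np.float64(-0.3)), (np.float64(30.9), np.float64(-0.2)), (np.float64(29.9), np.float64(-0.6)), (np.float64(29.0), np.float64(0.3)), (np.float64(28.1), np.float64(1.1)), (np.float64(27.0), np.float64(2.3)), (np.float64(26.0), np.float64(1.9)), (np.float64(24.9), np.float64(1.7)), (np.float64(24.0), np.float64(1.3)), (np.float64(22.9), np.float64(1.9)), (np.float64(21.9), np.float64(1.8)), (np.float64(21.5), np.float64(2.4)), (np.float64(21.0), np.float64(2.0)), (np.float64(20.5), np.float64(2.2)), (np.float64(20.1), np.float64(4.3)), (np.float64(20.1), np.float64(7.3)), (np.float64(20.0), np.float64(11.2))] 20.3667
[ 0.50923632 -0.23215932  0.07924419]
[(np.float64(34.9), np.float64(0.1)), (np.float64(33.9), np.float64(0.5)), (np.float64(32.9), np.float64(0.1)), (np.float64(31.9), np.float64(-0.3)), (np.float64(30.9), np.float64(-0.6)), (np.float64(30.0), np.float64(-0.5)), (np.float64(29.1), np.float64(1.7)), (np.float64(28.0), np.float64(2.0)), (np.float64(26.9), np.float64(1.4)), (np.float64(25.9), np.float64(1.5)), (np.float64(24.9), np.float64(1.2)), (np.float64(23.9), np.float64(0.8)), (np.float64(22.9), np.float64(1.1)), (np.float64(21.9), np.float64(0.8)), (np.float64(21.5), np.float64(2.1)), (np.float64(21.0), np.float64(1.2)), (np.float64(20.5), np.float64(2.0)), (np.float64(20.1), np.float64(4.0)), (np.float64(20.1), np.float64(8.0)), (np.float64(20.0), np.float64(10.9))] 29.2833
[ 0.58296582 -0.08170813  0.07939111]
30.1333
```

View pics/s3.png

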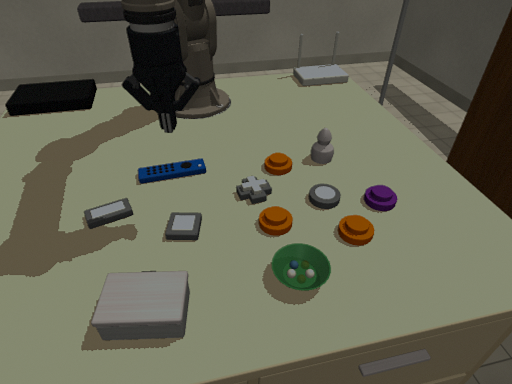

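The round (324,195), oblong (109,211) and square (184,225) buttons are all in. The cross (254,188) still stands out, nothing else has moved, and the arm is clear.

```bash
python3 -c "
from cell import robot
print(robot.sign_off())"
```

```text
the job is handed in; nothing more can be done
None
```

I pressed the round, oblong and square switches fully in, in that order, left the plus-shaped one standing out with nothing else visibly moved, and handed the job in at about 30 s of the 42 s allowed.

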